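# Push the circuit-board carrier home in the corner stop

## Robot

A 6-joint arm with a two-finger parallel gripper is mounted at the origin on the work surface. World frame = base frame: x ahead of the robot, y to its left, z up, the work surface at z = 0. Lengths are in m, angles in rad, forces in N, time in s.
With the tool pointing down it reaches from about 0.325 to 1 m from the base axis. Payload 5.1 kg.
Tool frame: the origin (TCP) lies at the very end of the fingers, on their centre line; the grasp point (between the pads) lies 19 mm behind it; z points along the fingers, y is the line along which they close (so a half turn about z gives the same grasp; the last joint's range is limited). The gripper opens to 85 mm and grips with 20 to 120 N. Pads are 22 mm wide; open, the fingers measure 114 mm over their backs; the gripper's body (76 mm by 85 mm) begins 54 mm behind the grasp point. The pads swing forward as they close: fully open they stand 13 mm farther back than shut.
Start: joints at [-0.083, 0.124, 1.65, -0, 1.367, -0.083], TCP at [0.65, -0, 0.231] pointing down, gripper open.
Joint ranges: [-2.61, 2.61], [-1.02, 2.33], [0.03, 2.71], [-1.35, 4.49], [0.32, 2.68], [-2.91, 2.91]. Speed limits (rad/s): [2.57, 2.57, 3.14, 3.14, 3.14, 3.14].

## Interface

Orientations are given as a unit quaternion [x, y, z, w].
In Python, from workcell import manip gives the robot as it stands.
- The arm moves only by the shell command python3 -m creep 'ROWS' [FORCE]. ROWS is a JSON object of lists of equal length, an entry for each row: "dp": the shift along the world's x, y, z in units of 0.02 m (1.0 is 0.02 m), a list of three; "roll": the turn about the world's z in units of pi/2 rad (1.0 is pi/2 rad); "fingers": the opening, from 0 (shut) to 1 (fully open). In form: {"dp": [[tx, ty, tz], ...], "roll": [roll, ...], "fingers": [fingers, ...]}. A call has 1 to 20 rows; each row shifts and turns the commanded pose from where the row before left it; what a row does not reach is not made up. A row lasts 1/8 s, in which the tool goes at most 62.5 mm and 10.7 degrees, less where a joint would pass 70% of its speed; a pose out of reach is approached as far as the arm can. A call with a number of a shift or a turn outside -1 to 1 is refused whole. A call with a gripper value outside its range is refused whole. The fingers move at their own pace and stop on an object; FORCE is the grip in N (left out, the last holds). Time passes only in rows, so rows that do not move let the fingers close. It gives the time, the measured TCP pose, the force, the opening and the grip force at its end, in the units of the state.
- manip.read_state(): the state, without advancing time (a new reading comes with each control period).
- manip.get_image(name): name is "scene" or "side" or "wrist"; returns the picture (420x560x3 uint8, red, green, blue); there is no depth.
- manip.get_calibration(name): a dict with "vfov" (degrees; the focal length in pixels is half the picture's height over the tangent of half this angle, whatever the lens; pixels are square), "cx", "cy" (the principal point, pixels), "k1" (the pictures are not rectified: a ray, as slopes to the right and down, at radius r is drawn at 1 + k1 r^2 times it, then the intrinsics apply), "rvec" (rotation vector, rad) and "tvec" (3), from world to camera coordinates, as OpenCV has them. Camera axes: x right, y down, z forward; pixel columns grow to the right and rows downward; lengths in m; the calibration is good to about 2 mm. A picture is of the moment at which its call begins: read the wrist's pose just before it. get_calibration takes no time and is no camera call; for the wrist camera it gives the pose at the moment of the call.
- manip.close_job(): hands the job in; it is judged then, once.
The state is a dict: "time": time; "joint_pos": joint angles; "dq": joint speeds; "joint_efforts": joint torques, N m; "tcp_pos": TCP position; "orientation": TCP orientation; "wrist_force": force on the tool from outside, world axes, zero at the start; "torque": the same for the moment, N m; "finger_gap": finger opening in m; "grasp_force": force on a finger pad.
Only numpy, scipy, OpenCV 4.12 (cv2) and the standard library are available. Lean on these libraries where they do the work, as an engineer would, in place of code of your own. Each camera call takes 0.05 s, during which the arm holds its last target. There are 200 camera calls.

## Task

Push the carrier with the green circuit board along the bench into the red corner stop, until its long far side lies flush against the long fence and its short left side flush against the short fence, then move the hand clear. Only push it with the fingers: do not lift or tip it, and leave the blue board and the other things on the bench where they are.

Things in the scene. Friction and masses are not known exactly. Their poses are not given: they have to be found in the camera images.
- carrier: Loose black tray, 70 (x) by 100 (y) by 18 mm high, about 0.35 kg, with a green circuit board on top; small parts on the board stand up to 34 mm above the bench. Origin at the centre of its underside, z up; x across the short way, y along the long way. It slides on the bench and starts turned at most 0.4 rad, so its +y end is always the left one and its +x side the far one.
- stop: Red L-shaped corner stop fixed to the bench, fences 12 mm thick and 18 mm high. Its origin is not on the fences but on the bench at the spot where the green carrier's origin lies when home; axes then parallel to the carrier's. Long fence: inner face at x = +35 mm, y from -62 to +62 mm. Short fence: inner face at y = +50 mm, x from -51 to +35 mm. Open towards -x (the robot) and -y (right).
- blue_carrier: Bystander: same tray as the green one (70 x 100 x 18 mm, parts up to 34 mm) but with a blue board; origin at the centre of its underside, z up
- spool: Bystander: solder reel standing on end, silver with green flanges, 58 mm diameter, 50 mm high; origin at the centre of its underside, z up
- beaker: Bystander: empty glass beaker, 66 mm diameter, 80 mm high; origin at the centre of its underside, z up
- tape: Bystander: black roll of tape lying flat, 60 mm diameter, 19 mm high; origin at the centre of its underside, z up
- pliers: Bystander: pliers with red handles lying flat, 120 mm long, 58 mm wide, 14 mm high, origin near the pivot on the bench, jaws to +x
- screwdriver_grip (a point): Bystander: yellow-handled screwdriver lying on the bench, 170 mm long along its x; the point is the middle of its handle
Not all that is in view belongs to the job. Several things have the shape of the stop; the one meant has the colours described above. What is shaped like the carrier but purple is not meant.

How it is judged:
By the outcome, as a careful person would: the job done as asked, in the order asked, and still so for the second after the job is handed in, with the robot touching nothing.
It also fails if it takes over 64 s, if anything falls off the work surface, if the arm or the gripper's body presses on something with over 40 N, if the wrist force passes 120 N, or if a joint passes its speed limit or range.

## Working session

There is one attempt and no reset: what is moved stays moved. The work goes in short steps, Python scripts to look and compute and a shell command to move; the robot and the scene stay as the last step left them, time stands still between calls to the robot, and variables do not carry over. Pictures are saved under pics/ and viewed, at most 11 in all, crops included, and the job is handed in when it is done.

```bash
mkdir -p pics
cat > h.py <<'E'
import numpy as np, cv2
from workcell import manip
def cal(n):
    c=manip.get_calibration(n); f=210/np.tan(np.radians(c["vfov"])/2)
    return c,f
def ray(n,uv,z,c=None):
    """pixels -> world points on plane z"""
    c=c or manip.get_calibration(n); f=210/np.tan(np.radians(c["vfov"])/2)
    p=(np.atleast_2d(uv).astype(float)-[c["cx"],c["cy"]])/f
    q=p.copy()
    for _ in range(30): q=p/(1+c["k1"]*(q**2).sum(1,keepdims=True))
    R=cv2.Rodrigues(np.array(c["rvec"],float))[0]; t=np.array(c["tvec"],float)
    o=-R.T@t; d=np.c_[q,np.ones(len(q))]@R
    return o+d*((z-o[2])/d[:,2])[:,None]
def snap(n,name):
    im=manip.get_image(n); cv2.imwrite(f"pics/{name}.png",cv2.cvtColor(im,cv2.COLOR_RGB2BGR)); return im
E
python3 - <<'E'
from h import *
a=snap("scene","s0");b=snap("side","d0");w=snap("wrist","w0")
cv2.imwrite("pics/both.png",cv2.resize(cv2.cvtColor(np.vstack([np.hstack([a,b]),np.hstack([w,w*0])]),cv2.COLOR_RGB2BGR),(800,600)))
for n in("scene","side","wrist"):print(manip.get_calibration(n))
print(manip.read_state())
E
```

```text
{'vfov': 43.29568445030252, 'cx': 270.49185174154945, 'cy': 211.13052695939268, 'k1': -0.01823922054426132, 'rvec': array([ 1.69987472,  2.08130516, -0.65087863]), 'tvec': array([ 0.12364811, -0.41732624,  1.65425097])}
{'vfov': 53.37817172307352, 'cx': 281.3980581250348, 'cy': 210.29902822825545, 'k1': -0.12469686738105931, 'rvec': array([ 0.61821764, -2.44877476,  1.38121175]), 'tvec': array([0.50230445, 0.18563576, 0.85391246])}
{'vfov': 69.74497590301468, 'cx': 274.9668597376272, 'cy': 208.21191197255715, 'k1': 0.018130105560000685, 'rvec': array([-2.82128929e+00,  6.85556096e-05,  1.19496206e-03]), 'tvec': array([-0.64774035, -0.04055924,  0.37973221])}
{'time': 0.15, 'joint_pos': array([-8.25873725e-02,  1.24355268e-01,  1.65137176e+00,  1.71358317e-05,
        1.36747642e+00, -8.26215965e-02]), 'dq': array([ 1.40627096e-03, -2.61099268e-03, -4.42897682e-03,  7.73997302e-05,
       -6.26601761e-04, -5.31052778e-05]), 'joint_efforts': array([ 3.58459238e-04, -4.24227583e+01, -3.66012383e+01, -4.16494640e-05,
        4.65309960e-03, -1.53378886e-05]), 'tcp_pos': array([6.49527965e-01, 2.28528115e-05, 2.30328642e-01]), 'orientation': array([ 7.07095680e-01,  7.07117424e-01, -5.14168469e-04, -6.19973227e-04]), 'wrist_force': array([ 0.04883952, -0.38792635, -0.49594307]), 'torque': array([-0.01674241, -0.01141702,  0.09700255]), 'grasp_force': 0.0, 'finger_gap': 0.08545128724678958}
```

View pics/both.png

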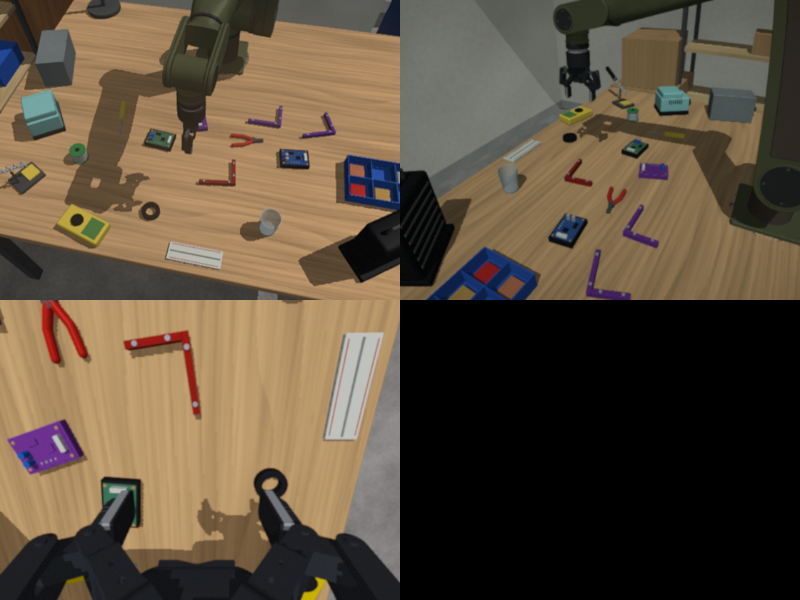

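View pics/s0.png

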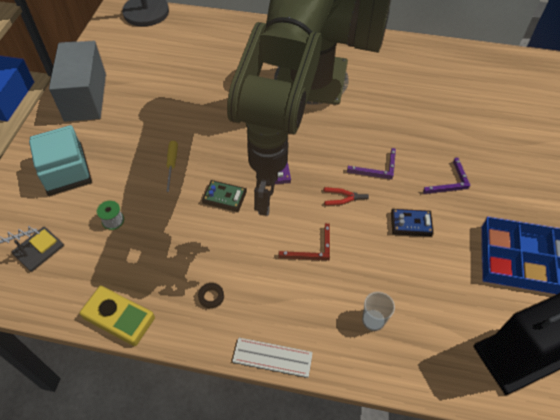

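Scene view (robot at the top, +x down, +y right) candidates:
- **Carriers:** green at (224,195), blue at (412,222), purple at (284,175).
- **Stops:** red at (310,248), purple at (380,170) and (455,185).

I choose the green carrier and the red stop. The purple carrier is near the path.

Run:
```python
from h import *
a=cv2.imread("pics/s0.png");d=cv2.imread("pics/d0.png")
def masks(im,n):
    h=cv2.cvtColor(im,cv2.COLOR_BGR2HSV)
    for nm,lo,hi,z in(("green",(55,60,30),(90,255,255),.018),("red",(0,150,60),(6,255,255),.018),("purple",(130,80,40),(155,255,255),.018),("blue",(100,120,40),(120,255,255),.018),("dark",(0,0,0),(179,255,48),.018)):
        m=cv2.inRange(h,lo,hi)
        for c in cv2.findContours(m,0,2)[0]:
            A=cv2.contourArea(c)
            if A<60 or A>4000: continue
            r=cv2.minAreaRect(c); w=ray(n,cv2.boxPoints(r),z)
            cw=ray(n,c[:,0],z)
            if not(.3<cw[:,0].mean()<.95 and abs(cw[:,1].mean())<.5): continue
            rw=cv2.minAreaRect((cw[:,:2]*1000).astype(np.float32))
            print(n,nm,A,np.round(r[0]),"rect mm",np.round(rw[0]),np.round(rw[1]),round(rw[2],1),cw[:,:2].min(0).round(3),cw[:,:2].max(0).round(3))
masks(a,"scene");masks(d,"side")
c1=cv2.resize(a[150:280,180:360],(800,578),interpolation=cv2.INTER_CUBIC)
u=ray("side",[[0,0]],0)
cv2.imwrite("pics/c1.png",c1)
```

```text
scene green 281.0 [108. 210.] rect mm [ 612. -424.] [57. 51.] 22.1 [ 0.584 -0.452] [ 0.641 -0.397]
scene green 365.5 [224. 193.] rect mm [ 503. -147.] [88. 59.] 85.5 [ 0.471 -0.191] [ 0.534 -0.105]
scene red 83.0 [302. 254.] rect mm [642.  83.] [12. 77.] 8.0 [0.632 0.045] [0.652 0.121]
scene red 188.0 [338. 196.] rect mm [450. 146.] [55. 74.] 11.5 [0.426 0.106] [0.484 0.184]
scene purple 165.0 [370. 172.] rect mm [354. 221.] [ 35. 122.] 9.7 [0.327 0.158] [0.365 0.278]
scene purple 113.0 [285. 175.] rect mm [407.  -1.] [33. 72.] 79.7 [ 0.37  -0.024] [0.44  0.013]
scene purple 292.5 [449. 184.] rect mm [345. 433.] [ 79. 159.] 56.7 [0.259 0.363] [0.395 0.479]
scene blue 388.5 [413. 220.] rect mm [490. 339.] [60. 88.] 7.6 [0.457 0.294] [0.523 0.385]
scene dark 164.5 [107. 307.] rect mm [ 866. -326.] [35. 34.] 59.7 [ 0.849 -0.344] [ 0.885 -0.307]
scene dark 148.0 [407. 230.] rect mm [519. 325.] [114.  61.] 64.5 [0.468 0.285] [0.539 0.388]
side green 281.0 [329. 206.] rect mm [ 502. -143.] [92. 64.] 84.0 [ 0.468 -0.188] [ 0.535 -0.096]
side green 67.0 [326. 155.] rect mm [ 653. -465.] [53.
[... 360 characters left out ...]
12. 95.] 8.5 [0.626 0.03 ] [0.646 0.124]
side purple 855.5 [296. 387.] rect mm [319. 412.] [ 96. 132.] 20.0 [0.254 0.364] [0.385 0.488]
side purple 614.0 [345. 320.] rect mm [304. 226.] [ 97. 135.] 0.8 [0.255 0.159] [0.353 0.293]
side purple 615.0 [355. 239.] rect mm [381. -22.] [96. 88.] 19.3 [ 0.323 -0.074] [0.438 0.034]
side blue 879.0 [234. 319.] rect mm [489. 337.] [62. 92.] 7.8 [0.454 0.29 ] [0.525 0.385]
side dark 347.0 [239. 331.] rect mm [485. 344.] [ 73. 107.] 7.6 [0.442 0.287] [0.516 0.4  ]
side dark 161.5 [330. 213.] rect mm [ 497. -131.] [111.  73.] 85.9 [ 0.458 -0.185] [ 0.536 -0.073]
side dark 168.0 [237. 192.] rect mm [775. -92.] [56. 69.] 26.9 [ 0.742 -0.129] [ 0.809 -0.056]
```

View pics/c1.png

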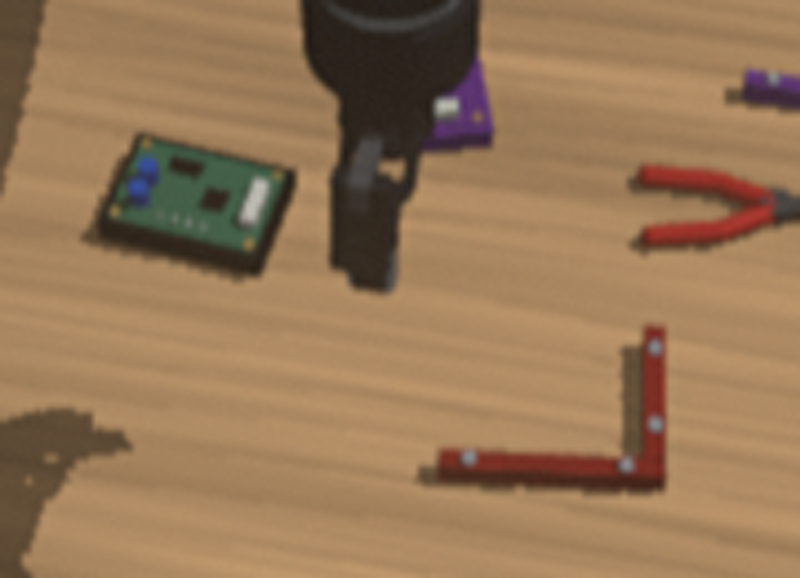

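View pics/w0.png

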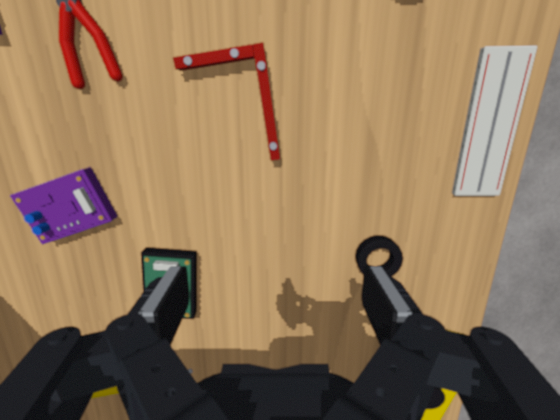

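The crop shows the green carrier with the black tray in full view, and the red L-stop with its corner toward +x/+y. The wrist image shows the stop corner at (262,45), its long-fence end at (275,158), and the purple carrier's nearest corner at (116,215). Next I work out the poses.

```bash
cat >> h.py <<'E'
def redfit(im,n,c=None,near=None,rad=1e9):
    """stop pose from red top faces (RGB image): fit L by outer min-area corners"""
    h=cv2.cvtColor(im,cv2.COLOR_RGB2HSV); m=cv2.inRange(h,(0,140,80),(6,255,255))
    m=cv2.morphologyEx(m,cv2.MORPH_CLOSE,np.ones((7,7)))
    return [k for k in cv2.findContours(m,0,2)[0] if cv2.contourArea(k)>150]
E
python3 - <<'E'
from h import *
w=cv2.cvtColor(cv2.imread("pics/w0.png"),cv2.COLOR_BGR2RGB)
for k in redfit(w,"wrist"):
    p=cv2.approxPolyDP(k,4,True)[:,0]; print(p.tolist()); print(ray("wrist",p,.018)[:,:2].round(4).tolist())
s=cv2.cvtColor(cv2.imread("pics/s0.png"),cv2.COLOR_BGR2RGB)
for k in redfit(s,"scene"):
    p=cv2.approxPolyDP(k,2,True)[:,0]; print("scene",p.tolist()); print(ray("scene",p,.018)[:,:2].round(4).tolist())
# carrier top corners, scene crop pixels (scale 800/180): near-right, near-left, far-left, far-right
q=np.array([[138,133],[294,172],[250,252],[102,222]])*180/800+[180,150]
print("carrier",ray("scene",q,.018)[:,:2].round(3).tolist())
print("wrist carrier top edge",ray("wrist",[[142,249],[197,251]],.018)[:,:2].round(3).tolist())
print("purple",ray("wrist",[[116,215],[91,169]],.018)[:,:2].round(3).tolist())
E
```

```text
[[174, 58], [177, 68], [254, 58], [268, 141], [277, 143], [271, 158], [279, 158], [261, 43], [189, 55], [191, 65], [183, 63], [183, 56]]
[[0.5409, 0.1308], [0.543, 0.1212], [0.6256, 0.131], [0.6397, 0.045], [0.6501, 0.0427], [0.6431, 0.0254], [0.6525, 0.0254], [0.6332, 0.1451], [0.557, 0.1337], [0.5582, 0.1242], [0.5499, 0.1261], [0.5506, 0.1327]]
[[61, 0], [59, 41], [72, 84], [84, 85], [73, 45], [74, 23], [92, 35], [110, 76], [119, 80], [108, 42], [81, 0]]
[[0.4348, 0.1816], [0.4242, 0.1456], [0.4284, 0.1047], [0.441, 0.1038], [0.4377, 0.1421], [0.4432, 0.162], [0.4591, 0.1515], [0.4705, 0.113], [0.4794, 0.1091], [0.4743, 0.1453], [0.4545, 0.1819]]
scene [[491, 258], [492, 270], [510, 273], [509, 261]]
[[0.5622, 0.529], [0.5951, 0.5303], [0.5949, 0.5719], [0.5621, 0.5712]]
scene [[328, 224], [325, 224], [324, 253], [279, 254], [328, 257]]
[[0.5433, 0.1317], [0.5448, 0.1244], [0.628, 0.134], [0.6523, 0.0282], [0.6371, 0.145]]
scene [[324, 188], [325, 191], [343, 193], [342, 200], [326, 201], [325, 204], [343, 203], [353, 199], [351, 192], [338, 188]]
[[0.4335, 0.1057], [0.4427, 0.1096], [0.4399, 0.1565], [0.4627, 0.1567], [0.4741, 0.1167], [0.484, 0.1156], [0.4717, 0.1604], [0.4539, 0.1842], [0.4325, 0.1765], [0.4262, 0.1416]]
carrier [[0.466, -0.192], [0.476, -0.094], [0.537, -0.106], [0.534, -0.195]]
wrist carrier top edge [[0.476, -0.092], [0.546, -0.095]]
purple [[0.45, -0.046], [0.43, 0.012]]
```

Stop home is about (0.598, 0.077) with yaw +8°. The carrier is about (0.506, -0.144) with yaw -4.5°. First I move behind its near long side, with the fingers along y and half open.

```bash
python3 -m creep '{"dp":[[-0.95,-0.632,0],[-0.95,-0.632,0],[-0.95,-0.632,0],[-0.95,-0.632,0],[-0.95,-0.632,0],[-0.95,-0.632,0],[-0.95,-0.632,0],[-0.95,-0.632,0],[-0.95,-0.632,0],[-0.95,-0.632,0],[-0.95,-0.632,0],[0,0,-1],[0,0,-1],[0,0,-1],[0,0,-1],[0,0,-1],[0,0,-1],[0,0,-1],[0,0,-1],[0,0,0]],"roll":[0.0864,0.0864,0.0864,0.0864,0.0864,0.0864,0.0864,0.0864,0.0864,0.0864,0.0864,0,0,0,0,0,0,0,0,0],"fingers":[0.5,0.5,0.5,0.5,0.5,0.5,0.5,0.5,0.5,0.5,0.5,0.5,0.5,0.5,0.5,0.5,0.5,0.5,0.5,0.5]}'
python3 - <<'E'
from h import *
w=snap("wrist","w1"); s=snap("scene","s1"); d=snap("side","d1")
cv2.imwrite("pics/v1.png",cv2.cvtColor(np.hstack([cv2.resize(w,(400,300)),cv2.resize(d[120:300,200:440],(400,300))]),cv2.COLOR_RGB2BGR))
E
```

```text
time: 2.65
tcp_pos: [0.439, -0.1375, 0.0678]
orientation: [0.039, 0.999, 0.001, -0.003]
wrist_force: [-0.2, 0.4, -0.4]
finger_gap: 0.0428
grasp_force: 0.0
```

View pics/v1.png

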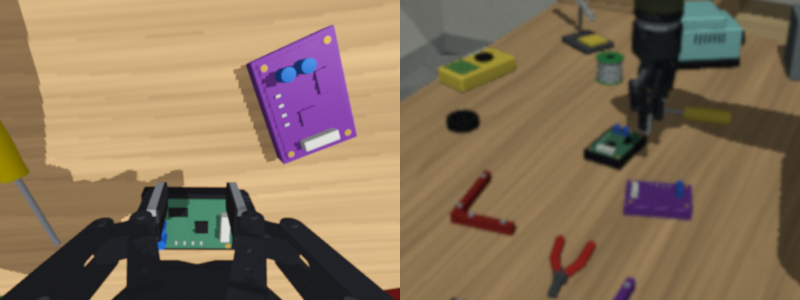

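Wrist: the carrier's near edge runs from about (200,263) to (346,263) in full-size pixels, between the fingers. The screwdriver and purple carrier are clear of the hand. I check that edge in numbers before descending.

Run:
```python
from h import *
print(ray("wrist",[[200,263],[346,263]],.018)[:,:2].round(4).tolist())
s=manip.read_state();print(s["tcp_pos"],s["joint_pos"])
```

```text
[[0.4615, -0.1953], [0.4698, -0.0894]]
[ 0.44135061 -0.13884629  0.07137994] [-4.20958884e-01 -1.38479018e-01  2.19627938e+00  1.10888993e-04
  1.08369389e+00 -1.91394166e+00]
```

```bash
python3 -m creep '{"dp":[[-0.3,0,-0.8],[0,0,-0.9],[0,0,-0.8],[0,0,-0.5],[0,0,-0.3],[0,0,0],[0.3,0,0],[0.25,0,0],[0.25,0,0],[0.2,0,0],[0.2,0,0],[0.2,0,0],[0.2,0,0],[0.2,0,0]],"roll":[0,0,0,0,0,0,0,0,0,0,0,0,0,0],"fingers":[0.5,0.5,0.5,0.5,0.5,0.5,0.5,0.5,0.5,0.5,0.5,0.5,0.5,0.5]}'
```

```text
time: 4.55
tcp_pos: [0.471, -0.139, 0.0051]
orientation: [0.039, 0.999, 0.0, -0.0]
wrist_force: [-2.3, 1.2, -0.7]
finger_gap: 0.0425
grasp_force: 0.8
```

```bash
python3 -m creep '{"dp":[[0.2,0,0],[0.2,0,0],[0.2,0,0],[0.2,0.01,0],[0.2,0.01,0],[0.2,0.01,0],[0.2,0.01,0],[0.2,0.01,0],[0.2,0.01,0],[0.2,0.01,0],[0.2,0.01,0],[0.2,0.01,0],[0.2,0.01,0],[0.2,0.01,0],[0.2,0.01,0],[0.2,0.01,0],[0.2,0.01,0],[0.2,0.01,0],[0.2,0.01,0],[0.2,0.01,0]],"roll":[0.007,0.007,0.007,0.007,0.007,0.007,0.007,0.007,0.007,0.007,0.007,0.007,0.007,0.007,0.007,0.007,0.007,0.007,0.007,0.007],"fingers":[0.5,0.5,0.5,0.5,0.5,0.5,0.5,0.5,0.5,0.5,0.5,0.5,0.5,0.5,0.5,0.5,0.5,0.5,0.5,0.5]}'
python3 - <<'E'
from h import *
s=snap("scene","s2"); d=snap("side","d2")
cv2.imwrite("pics/v2.png",cv2.cvtColor(np.hstack([cv2.resize(s[150:280,180:360],(400,289)),cv2.resize(d[160:290,200:380],(400,289))]),cv2.COLOR_RGB2BGR))
for n,im in(("scene",s),("side",d)):
    m=cv2.inRange(cv2.cvtColor(im,cv2.COLOR_RGB2HSV),(55,60,30),(90,255,255))
    for c in cv2.findContours(m,0,2)[0]:
        if cv2.contourArea(c)<60: continue
        w=ray(n,c[:,0],.018)[:,:2]
        if abs(w.mean(0)-[.6,-.13]).max()<.1: print(n,cv2.minAreaRect((w*1000).astype(np.float32)))
E
```

```text
time: 7.05
tcp_pos: [0.5513, -0.1357, 0.0053]
orientation: [-0.071, 0.997, -0.0, 0.0]
wrist_force: [-1.8, -0.7, 0.6]
finger_gap: 0.0425
grasp_force: 0.6
scene ((596.2157592773438, -129.5553741455078), (57.871726989746094, 81.4456558227539), 8.282098770141602)
side ((594.84326171875, -124.762939453125), (61.51572799682617, 85.26243591308594), 8.031718254089355)
```

View pics/v2.png

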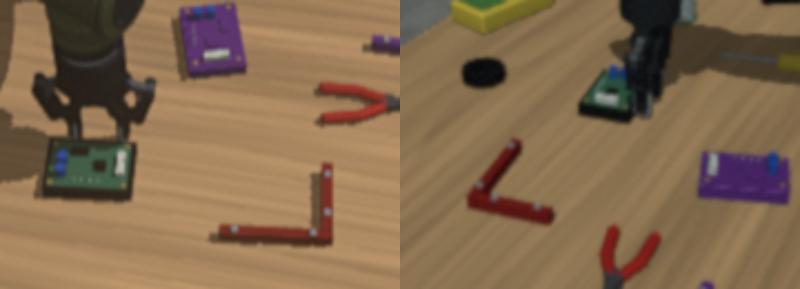

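The carrier followed: it is at about (0.596, -0.128) with yaw 8.1°. It needs a little more push toward +x, then I switch to the right short side.

```bash
python3 -m creep '{"dp":[[0.18,0.025,0],[0.18,0.025,0],[0.18,0.025,0],[0.18,0.025,0],[0.18,0.025,0],[-0.5,-0.07,0],[-0.5,-0.07,0],[-0.5,-0.07,0],[0,0,1],[0,0,1],[0,0,1],[0.48,-0.4,0.1],[0.48,-0.4,0.1],[0.48,-0.4,0.1],[0.48,-0.4,0],[0.48,-0.4,0],[0.48,-0.4,0],[0.48,-0.4,0],[0.48,-0.4,0],[0.48,-0.4,0]],"roll":[0,0,0,0,0,0,0,0,0,0,0,-0.111,-0.111,-0.111,-0.111,-0.111,-0.111,-0.111,-0.111,-0.111],"fingers":[0.5,0.5,0.5,0.5,0.5,0.5,0.5,0.5,0.5,0.5,0.5,0.5,0.5,0.5,0.5,0.5,0.5,0.5,0.5,0.5]}'
python3 -m creep '{"dp":[[0,0,0],[0,0,0]],"roll":[0,0],"fingers":[0.5,0.5]}'
python3 - <<'E'
from h import *
s=snap("scene","s3"); d=snap("side","d3"); w=snap("wrist","w3")
for n,im in(("scene",s),("side",d)):
    m=cv2.inRange(cv2.cvtColor(im,cv2.COLOR_RGB2HSV),(55,60,30),(90,255,255))
    for c in cv2.findContours(m,0,2)[0]:
        if cv2.contourArea(c)<60: continue
        q=ray(n,c[:,0],.018)[:,:2]
        if abs(q.mean(0)-[.6,-.13]).max()<.1: print(n,cv2.minAreaRect((q*1000).astype(np.float32)))
E
```

```text
time: 9.65
tcp_pos: [0.6265, -0.2098, 0.0732]
orientation: [0.657, 0.754, 0.0, 0.001]
wrist_force: [-0.5, -0.8, 0.0]
finger_gap: 0.0428
grasp_force: 0.0
time: 9.9
tcp_pos: [0.6255, -0.2092, 0.0721]
orientation: [0.654, 0.757, 0.0, 0.0]
wrist_force: [0.2, 0.1, 0.0]
finger_gap: 0.0429
grasp_force: 0.0
scene ((614.898193359375, -133.68508911132812), (58.869842529296875, 81.85157012939453), 11.475634574890137)
side ((613.2735595703125, -126.2205581665039), (62.15636444091797, 92.34371185302734), 8.445819854736328)
```

View pics/w3.png

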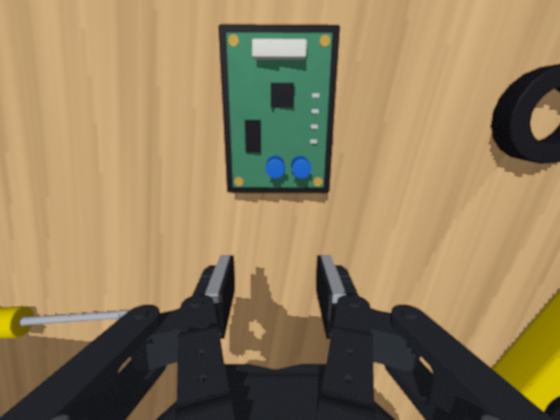

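Wrist: the carrier is aligned with the hand, corners at (220,25), (340,25), (330,191) and (228,191). The fingers are behind its right end, and the tape and screwdriver are clear.

Run:
```python
from h import *
p=ray("wrist",[[220,25],[340,25],[330,191],[228,191]],.018)[:,:2]
print(p.round(4).tolist(),p.mean(0))
y=p[0]+p[1]-p[2]-p[3];print(np.degrees(np.arctan2(-y[0],y[1])))
th=np.radians(8);R=np.array([[np.cos(th),-np.sin(th)],[np.sin(th),np.cos(th)]])
print("in stop frame",R.T@(p.mean(0)-[.598,.0767]),"tcp",R.T@(manip.read_state()["tcp_pos"][:2]-[.598,.0767]))
```

```text
[[0.5747, -0.0895], [0.6419, -0.0797], [0.6561, -0.1759], [0.5883, -0.1857]] [ 0.61524227 -0.13271509]
8.213493802876558
in stop frame [-0.01207048 -0.20977674] tcp [-0.01287969 -0.28671798]
```

```bash
python3 -m creep '{"dp":[[0,0,-0.9],[0,0,-0.9],[0,0,-0.8],[0,0,-0.5],[0,0,-0.25],[-0.042,0.297,0],[-0.042,0.297,0],[-0.028,0.2,0],[-0.028,0.2,0],[-0.028,0.2,0],[-0.042,0.297,0],[-0.042,0.297,0],[-0.042,0.297,0],[-0.042,0.297,0],[-0.042,0.297,0],[-0.042,0.297,0],[-0.042,0.297,0],[-0.042,0.297,0],[-0.042,0.297,0],[-0.042,0.297,0]],"roll":[0,0,0,0,0,0,0,0,0,0,0,0,0,0,0,0,0,0,0,0],"fingers":[0.5,0.5,0.5,0.5,0.5,0.5,0.5,0.5,0.5,0.5,0.5,0.5,0.5,0.5,0.5,0.5,0.5,0.5,0.5,0.5]}'
python3 -m creep '{"dp":[[-0.042,0.297,0],[-0.042,0.297,0],[-0.042,0.297,0],[-0.042,0.297,0],[-0.042,0.297,0],[-0.042,0.297,0],[-0.042,0.297,0],[-0.042,0.297,0],[-0.042,0.297,0],[-0.042,0.297,0],[-0.042,0.297,0],[-0.042,0.297,0],[-0.042,0.297,0],[-0.042,0.297,0],[-0.042,0.297,0],[-0.042,0.297,0],[-0.042,0.297,0],[-0.028,0.2,0],[-0.028,0.2,0],[0,0,0]],"roll":[0,0,0,0,0,0,0,0,0,0,0,0,0,0,0,0,0,0,0,0],"fingers":[0.5,0.5,0.5,0.5,0.5,0.5,0.5,0.5,0.5,0.5,0.5,0.5,0.5,0.5,0.5,0.5,0.5,0.5,0.5,0.5]}'
python3 - <<'E'
from h import *
s=snap("scene","s4"); d=snap("side","d4"); w=snap("wrist","w4")
cv2.imwrite("pics/v4.png",cv2.cvtColor(np.hstack([cv2.resize(w,(400,300)),cv2.resize(d[160:295,200:380],(400,300))]),cv2.COLOR_RGB2BGR))
E
```

```text
time: 12.55
tcp_pos: [0.6136, -0.1257, 0.0043]
orientation: [0.655, 0.756, -0.0, 0.0]
wrist_force: [0.8, -2.1, 1.5]
finger_gap: 0.0428
grasp_force: 1.1
time: 15.05
tcp_pos: [0.5978, -0.0165, 0.004]
orientation: [0.655, 0.756, 0.0, -0.001]
wrist_force: [0.5, 0.6, -0.4]
finger_gap: 0.0425
grasp_force: 0.0
```

View pics/v4.png

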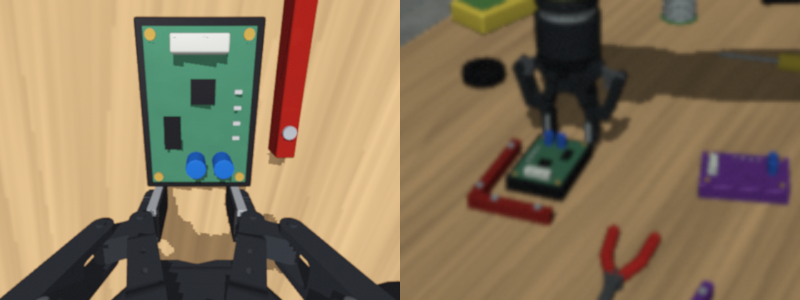

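Wrist and side views: the carrier is parallel to the long fence, about 12 mm clear of it and about 31 mm short of the short fence. I push 27 mm more, then go round to the near side.

```bash
python3 -m creep '{"dp":[[-0.038,0.267,0],[-0.038,0.267,0],[-0.038,0.267,0],[-0.038,0.267,0],[-0.038,0.267,0],[0.07,-0.5,0],[0.07,-0.5,0],[0,0,1],[0,0,1],[0,0,1],[-0.42,0.396,0.2],[-0.42,0.396,0.2],[-0.42,0.396,0],[-0.42,0.396,0],[-0.42,0.396,0],[-0.42,0.396,0],[-0.42,0.396,0],[-0.42,0.396,0],[-0.42,0.396,0],[0,0,0]],"roll":[0,0,0,0,0,0,0,0,0,0,0.111,0.111,0.111,0.111,0.111,0.111,0.111,0.111,0.111,0],"fingers":[0.5,0.5,0.5,0.5,0.5,0.5,0.5,0.5,0.5,0.5,0.5,0.5,0.5,0.5,0.5,0.5,0.5,0.5,0.5,0.5]}'
python3 - <<'E'
from h import *
s=snap("scene","s5"); d=snap("side","d5"); w=snap("wrist","w5")
cv2.imwrite("pics/v5.png",cv2.cvtColor(np.hstack([cv2.resize(s[195:270,270:370],(400,300),interpolation=cv2.INTER_CUBIC),cv2.resize(d[210:285,225:325],(400,300),interpolation=cv2.INTER_CUBIC)]),cv2.COLOR_RGB2BGR))
s=manip.read_state()
th=np.radians(8);R=np.array([[np.cos(th),-np.sin(th)],[np.sin(th),np.cos(th)]])
print("tcp",R.T@(s["tcp_pos"][:2]-[.598,.0767]),s["tcp_pos"],s["orientation"])
E
```

```text
time: 17.7
tcp_pos: [0.5217, 0.0614, 0.0736]
orientation: [-0.07, 0.998, -0.0, 0.001]
wrist_force: [-0.0, 0.1, 0.7]
finger_gap: 0.0429
grasp_force: 0.0
tcp [-0.07721871 -0.00523853] [0.52226184 0.06076569 0.0731854 ] [-6.98876722e-02  9.97554613e-01 -9.03733977e-05  7.06894877e-04]
```

View pics/v5.png

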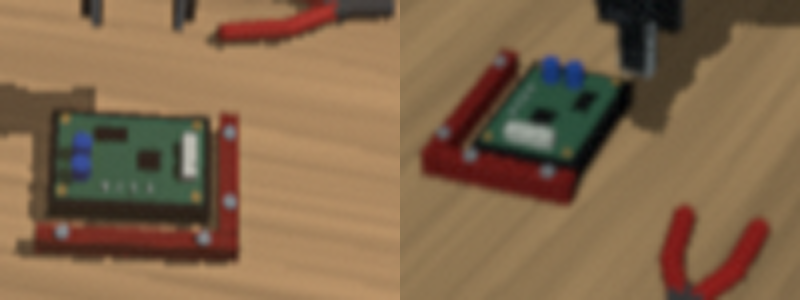

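The carrier sits inside the L with a few mm of gap to each fence. I descend and push toward the long fence, watching the force.

```bash
python3 -m creep '{"dp":[[0,0,-0.9],[0,0,-0.9],[0,0,-0.8],[0,0,-0.5],[0,0,-0.3],[0.25,0.035,0],[0.25,0.035,0],[0.2,0.028,0],[0.2,0.028,0],[0.2,0.028,0],[0.1,0.014,0],[0.1,0.014,0],[0.1,0.014,0]],"roll":[0,0,0,0,0,0,0,0,0,0,0,0,0],"fingers":[0.5,0.5,0.5,0.5,0.5,0.5,0.5,0.5,0.5,0.5,0.5,0.5,0.5]}'
python3 -m creep '{"dp":[[0.05,0.007,0],[0.05,0.007,0]],"roll":[0,0],"fingers":[0.5,0.5]}'
```

```text
time: 19.48
tcp_pos: [0.5495, 0.0648, 0.0042]
orientation: [-0.071, 0.997, -0.0, -0.0]
wrist_force: [-2.4, -0.4, 0.5]
finger_gap: 0.0428
grasp_force: 0.9
time: 19.73
tcp_pos: [0.5516, 0.0651, 0.0042]
orientation: [-0.071, 0.997, -0.0, -0.0]
wrist_force: [-1.7, -0.4, -0.5]
finger_gap: 0.0425
grasp_force: 0.7
```

```bash
python3 -m creep '{"dp":[[0.05,0.007,0],[0.05,0.007,0],[0,0,0]],"roll":[0,0,0],"fingers":[0.5,0.5,0.5]}'
python3 -m creep '{"dp":[[0.05,0.007,0],[0.05,0.007,0],[0,0,0]],"roll":[0,0,0],"fingers":[0.5,0.5,0.5]}'
```

```text
time: 20.1
tcp_pos: [0.5538, 0.0654, 0.0043]
orientation: [-0.071, 0.997, 0.0, 0.0]
wrist_force: [-1.1, 0.2, -0.4]
finger_gap: 0.0425
grasp_force: 0.4
time: 20.48
tcp_pos: [0.5545, 0.0655, 0.0043]
orientation: [-0.071, 0.997, -0.0, -0.002]
wrist_force: [-6.3, -1.0, 4.2]
finger_gap: 0.0427
grasp_force: 3.1
```

```bash
python3 -m creep '{"dp":[[0.05,0.007,0],[0.05,0.007,0],[0,0,0]],"roll":[0,0,0],"fingers":[0.5,0.5,0.5]}'
```

```text
time: 20.85
tcp_pos: [0.5546, 0.0655, 0.004]
orientation: [-0.071, 0.997, -0.0, -0.004]
wrist_force: [-11.8, -3.0, 8.9]
finger_gap: 0.0425
grasp_force: 6.1
```

The carrier is firm against the long fence (about 12 N). Next I back off and go to the right side, narrowing the fingers so they clear the fence end.

```bash
python3 -m creep '{"dp":[[-0.5,-0.07,0],[-0.5,-0.07,0],[-0.4,-0.056,0],[0,0,1],[0,0,1],[0,0,1],[0.404,-0.403,0.25],[0.404,-0.403,0.25],[0.404,-0.403,0],[0.404,-0.403,0],[0.404,-0.403,0],[0.404,-0.403,0],[0.404,-0.403,0],[0.404,-0.403,0],[0.404,-0.403,0],[0,0,0],[0,0,0]],"roll":[0,0,0,0,0,0,-0.111,-0.111,-0.111,-0.111,-0.111,-0.111,-0.111,-0.111,-0.111,0,0],"fingers":[0.5,0.5,0.5,0.5,0.5,0.5,0.25,0.25,0.25,0.25,0.25,0.25,0.25,0.25,0.25,0.25,0.25]}'
python3 - <<'E'
from h import *
w=snap("wrist","w6"); cv2.imwrite("pics/v6.png",cv2.cvtColor(w,cv2.COLOR_RGB2BGR))
s=manip.read_state()
th=np.radians(8);R=np.array([[np.cos(th),-np.sin(th)],[np.sin(th),np.cos(th)]])
print("tcp",R.T@(s["tcp_pos"][:2]-[.598,.0767]),s["tcp_pos"],s["orientation"])
E
```

```text
time: 22.98
tcp_pos: [0.6019, -0.0103, 0.0742]
orientation: [0.654, 0.757, -0.0, -0.0]
wrist_force: [-0.2, -0.3, -0.3]
finger_gap: 0.0215
grasp_force: 0.0
tcp [-0.00822012 -0.08665069] [ 0.60191932 -0.01025143  0.07422716] [ 6.53758725e-01  7.56703053e-01 -2.95261773e-05 -1.29971743e-04]
```

View pics/v6.png

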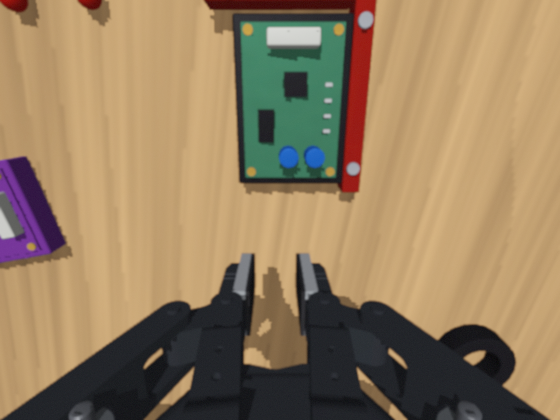

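The wrist view shows the carrier flush along the long fence, with a small gap left at the short fence (rows 8–14). The fingers line up with its right end (rows 180–185) and clear the fence.

```bash
python3 -m creep '{"dp":[[0,0,-0.9],[0,0,-0.9],[0,0,-0.8],[0,0,-0.5],[0,0,-0.2],[-0.035,0.25,0],[-0.035,0.25,0],[-0.028,0.2,0],[-0.028,0.2,0],[-0.014,0.1,0],[-0.014,0.1,0]],"roll":[0,0,0,0,0,0,0,0,0,0,0],"fingers":[0.25,0.25,0.25,0.25,0.25,0.25,0.25,0.25,0.25,0.25,0.25]}'
python3 -m creep '{"dp":[[-0.007,0.05,0],[-0.007,0.05,0],[0,0,0]],"roll":[0,0,0],"fingers":[0.25,0.25,0.25]}'
python3 -m creep '{"dp":[[-0.007,0.05,0],[-0.007,0.05,0],[0,0,0]],"roll":[0,0,0],"fingers":[0.25,0.25,0.25]}'
```

```text
time: 24.4
tcp_pos: [0.5993, 0.0114, 0.0084]
orientation: [0.654, 0.756, -0.0, 0.0]
wrist_force: [0.3, -1.9, 0.9]
finger_gap: 0.0217
grasp_force: 1.0
time: 24.78
tcp_pos: [0.599, 0.0133, 0.0084]
orientation: [0.655, 0.756, -0.0, 0.0]
wrist_force: [-0.5, -2.5, 1.0]
finger_gap: 0.0214
grasp_force: 1.0
time: 25.15
tcp_pos: [0.5987, 0.0155, 0.0084]
orientation: [0.655, 0.756, 0.0, -0.0]
wrist_force: [0.2, -1.9, 0.7]
finger_gap: 0.0215
grasp_force: 1.0
```

```bash
python3 -m creep '{"dp":[[-0.007,0.05,0],[-0.007,0.05,0],[0,0,0]],"roll":[0,0,0],"fingers":[0.25,0.25,0.25]}'
python3 -m creep '{"dp":[[-0.007,0.05,0],[-0.007,0.05,0],[0,0,0]],"roll":[0,0,0],"fingers":[0.25,0.25,0.25]}'
```

```text
time: 25.52
tcp_pos: [0.5987, 0.0167, 0.0084]
orientation: [0.654, 0.756, -0.0, 0.001]
wrist_force: [0.1, -5.9, -0.0]
finger_gap: 0.0214
grasp_force: 2.7
time: 25.9
tcp_pos: [0.5988, 0.0168, 0.0085]
orientation: [0.654, 0.756, -0.001, 0.002]
wrist_force: [0.4, -12.5, -1.1]
finger_gap: 0.0213
grasp_force: 6.1
```

Firm on the short fence too. I retreat and check.

```bash
python3 -m creep '{"dp":[[0.035,-0.25,0],[0.07,-0.5,0],[0.07,-0.5,0],[0.07,-0.5,0],[0,0,1],[0,0,1],[0,0,1],[0,0,1],[0,0,1],[0,0,0],[0,0,0]],"roll":[0,0,0,0,0,0,0,0,0,0,0],"fingers":[0.25,0.25,0.25,0.25,0.25,0.25,0.25,0.25,0.25,0.25,0.25]}'
python3 - <<'E'
from h import *
w=snap("wrist","w7"); s=snap("scene","s7")
cv2.imwrite("pics/v7.png",cv2.cvtColor(np.hstack([cv2.resize(w[0:220,180:420],(440,403),interpolation=cv2.INTER_CUBIC),cv2.resize(s[195:285,275:355],(358,403),interpolation=cv2.INTER_CUBIC)]),cv2.COLOR_RGB2BGR))
E
```

```text
time: 27.28
tcp_pos: [0.6026, -0.0155, 0.1078]
orientation: [0.655, 0.756, -0.0, -0.0]
wrist_force: [0.3, 0.3, -0.0]
finger_gap: 0.021
grasp_force: 0.0
```

View pics/v7.png

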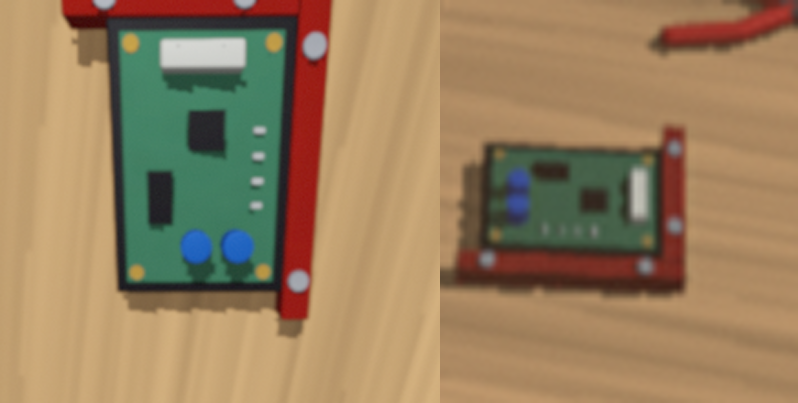

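The pictures show the carrier flush against both fences: the long fence at crop columns 285–300 and the short fence at about row 15. The hand is clear.

```bash
python3 -c "
from workcell import manip
print(manip.close_job())"
```

```text
the job is handed in; nothing more can be done
None
```

I pushed the green carrier into the red corner stop, flush against both fences in the last pictures, moved the hand clear and handed the job in at about 27 s; no verdict came back, and I kept clear of the other objects but did not re-measure them.

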